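Unblock and set the unmarked step attenuator

ROBOT

A 6-joint arm with a two-finger parallel gripper is mounted at the origin on the work surface. World frame = base frame: x ahead of the robot, y to its left, z up, the work surface at z = 0. Lengths are in m, angles in rad, forces in N, time in s.
With the tool pointing down it reaches from about 0.3 to 0.875 m from the base axis. Payload 6.4 kg.
Tool frame: the origin (TCP) lies midway between the tips of the shut fingers; the grasp point (between the pads) lies ctrl.grip_depth behind it (ctrl.grip_depth is the distance from the TCP to the grasp point, in m); x points along the fingers, y is the direction in which the jaws open and shut, and the axes are right-handed (so a half turn about x gives the same grasp; the last joint's range is limited). The gripper opens to 85 mm and grips with 20 to 120 N. Pads are 22 mm wide; open, the fingers measure 114 mm over their backs; the gripper's body (76 mm by 85 mm) begins 54 mm behind the grasp point. The pads swing forward as they close: fully open they stand 13 mm farther back than shut.
Start: joints at [-1.336, 0.181, 1.607, -0, 1.354, -0.206], TCP at [0.245, -0.52, 0.231] pointing down, gripper open.
Joint ranges: [-2.99, 2.99], [-0.89, 2.07], [0.3, 2.58], [-1.14, 4.28], [0, 2.63], [-3.12, 3.12]. Speed limits (rad/s): [2.57, 2.57, 3.01, 3.14, 3.14, 3.14].

INTERFACE

Orientations are given as a unit quaternion [w, x, y, z].
In Python, from bench import ctrl gives the robot as it stands.
- The arm moves only by the tool carry_out, never from a script. Its argument "motion" is one flat list of numbers, 7 for each row, row after row: the turn, a rotation vector about the tool's x, y, z in degrees, then the shift along the tool's x, y, z in m, then the gripper's target within -1 to 1 (shut at 1, half-way at 0, fully open at -1). A call has 1 to 10 rows; each row shifts and turns the pose as measured when the row begins, along the tool's axes as they then stand; what a row does not reach is not made up. A row lasts 1/10 s, in which the tool goes at most 50 mm and 8.59 degrees, less where a joint would pass 70% of its speed; a pose out of reach is approached as far as the arm can. A call with a gripper value outside its range is refused whole. The fingers move at their own pace and stop on an object; the grip force is fixed at half the most. Time passes only in rows, so rows that do not move let the fingers close. It gives the time, the measured TCP pose, the force and the opening at its end, in the units of the state.
- ctrl.get_obs(): the state, without advancing time (a new reading comes with each control period).
- ctrl.camera(name): name is "scene" or "top"; returns the picture (420x560x3 uint8, blue, green, red); there is no depth.
- ctrl.camera_params(name): a dict with "mtx" (3x3 intrinsics, pixels), "pose" (4x4, takes a point from camera to world coordinates). Camera axes: x right, y down, z forward; pixel columns grow to the right and rows downward; lengths in m; the calibration is good to about 2 mm. A picture is of the moment at which its call begins. camera_params takes no time and is no camera call.
- ctrl.hand_in(): hands the job in, once; it reports no verdict.
Trained networks look in the newest picture that a camera, given by its name, has taken for a name from the list of things; names that differ only in an ending like _2 or _b are one class to them, and where a whole thing is asked for, a point or a joint stands for the part that bears it (a point fixed in the world has none). Each returns a list of dicts, best first, with "conf" (0 to 1); they miss things now and then, are a little off and sometimes report something else, mostly with a low value. They report only what shows in the picture. A call takes as long as a camera call. They do not tell look-alikes from the thing itself.
- ctrl.boxes_of(camera, thing): "point" ([x, y, z] in m, in the coordinates of the camera as it stood for that picture, good to about 4 mm: the middle of the surface that is visible of it).
- ctrl.trace(camera, thing): "pixels" (420x560 bool, what is visible of it).
- ctrl.landmark_of(camera, thing): "point" ([x, y, z] in m, in the coordinates of the camera as it stood for that picture, good to about 4 mm: a listed point, or the origin of a listed thing).
The state is a dict: "time_s": time; "q": joint angles; "dq": joint speeds; "joint_efforts": joint torques, N m; "eef_pos": TCP position; "eef_rot": TCP orientation; "wrist_force": force on the tool from outside, world axes, zero at the start; "torque": the same for the moment, N m; "opening": opening from 0.0 (shut) to 1.0 (fully open).
Only numpy, scipy, OpenCV 4.12 (cv2) and the standard library are available. Lean on these libraries where they do the work, as an engineer would, in place of code of your own. Each camera call takes 0.05 s, during which the arm holds its last target. There are 200 camera calls.

TASK

The attenuator's selector is blocked by the red sleeve parked on its guard bar: slide the sleeve off the bar's open end and lay it in the yellow tray. Then turn the selector by its handle anticlockwise all the way to its end stop and from there exactly four clicks clockwise, leaving it at rest in that notch. Do not disturb the meter, the spray can, the solder spool or the screwdriver.

Things in the scene. Friction and masses are not known exactly. Their poses are not given: they have to be found in the camera images.
- attenuator: Blue box with an aluminium top plate, 130 (x) by 150 (y) by 45 mm high, fixed to the bench; its place and yaw vary. Origin: centre of its underside, z up. The selector turns about the vertical line through this origin. On its -x side a guard bar runs parallel to its y axis, 70 mm from the selector's axis; on its +x side two brass sockets stick out 18 mm.
- bar_root (a point): Where the guard bar (steel, 8 mm diameter, level, axis 76 mm above the bench) leaves its dark steel bracket, which closes this end (bracket 30 by 12 mm, top 82 mm above the bench). The bar lies along the attenuator's y axis and is 118 mm long.
- bar_tip (a point): The centre of the bar's open end, on the attenuator's +y side: the only end where the sleeve comes off. Its axes are the attenuator's; +y points out along the bar.
- sleeve_center (a point): Centre of the loose red plastic sleeve: a tube 40 mm outside diameter, 16 mm bore, 36 mm long, about 60 g, its axis its own y. At the start it hangs loosely on the guard bar near the bracket (its centre 72 mm above the bench, 4 mm below the bar's axis) and blocks the selector's handle from reaching the anticlockwise stop.
- selector (a joint): Angle of the selector in rad: 0 at its anticlockwise end stop, growing clockwise seen from above to 4.19 at the other stop. Nine sprung notches 30 degrees (0.524 rad) apart, the first at the stop itself, so four clicks is 2.09 rad. It takes about 5 to 7 N at the handle to leave a notch; past half-way it snaps into the next one and stays. It starts between the fifth notch after the stop and the far stop.
- handle (a point): Point on the axis of the selector's black upright round handle, 105 mm above the bench. The handle is 14 mm in diameter, spans 60 to 120 mm above the bench, spins freely on its own pin and stands 55 mm from the selector's axis, at the end of a flat arm (top 57 mm above the bench) on a hub of 44 mm diameter (top 60 mm). At joint 0 the arm points 240 degrees anticlockwise of the attenuator's x axis (towards its -x -y corner); at joint value q it points at 240 degrees minus q.
- tray: Shallow yellow tray fixed to the bench, 130 (x) by 160 (y) by 30 mm high, walls and floor 4 mm. Origin: centre of its underside. It stands to the left or to the right of the attenuator.
- meter: Grey multimeter lying flat, 85 by 160 by 34 mm (control 42 mm). Loose bystander, on the opposite side from the tray. Origin: centre of its underside.
- spray_can: Upright blue spray can with a red cap, 52 mm diameter, 153 mm tall. Loose bystander. Origin: centre of its underside.
- solder_spool: Metal solder spool standing on its flange, 60 mm diameter, 45 mm tall. Loose bystander. Origin: centre of its underside.
- screwdriver: Red-handled screwdriver lying flat beyond the attenuator, 180 mm long, 26 mm thick. Loose bystander. Origin: below its middle, its length along its x axis.
Mind the look-alikes: they are no part of the job. There is more than one size of the attenuator; the one meant has the size given above. There is more than one size of the tray; the one meant has the size given above.

How it is judged:
On the way, in this order (a step that is already met when the one before it is completed fails the run):
1. the sleeve is off the bar and lies in the tray (x of sleeve_center in the frame of tray between -0.061 and 0.061 m and y of sleeve_center in the frame of tray between -0.076 and 0.076 m and z of sleeve_center in the frame of tray below 0.035 m), for 0.2 s.
2. the selector is at its anticlockwise end stop (value of joint selector below 0.12 rad), for 0.1 s.
At the end, for the whole second after the job is handed in: The selector rests in the fourth notch clockwise of its anticlockwise end stop (2.09 rad, within 0.12 rad), having been at the stop after the sleeve was laid in the tray; the sleeve lies inside the tray on its floor (all of step 1 and value of joint selector between 1.97 and 2.22 rad and velocity of joint selector between -0.1 and 0.1 rad/s); the robot touches nothing.
It fails at once if the meter is shifted by more than 20 mm (distance of meter from where it was at the start of the episode above 0.02 m).
It fails at once if the spray can is shifted by more than 20 mm (distance of spray_can from where it was at the start of the episode above 0.02 m).
It fails at once if the solder spool is shifted by more than 20 mm (distance of solder_spool from where it was at the start of the episode above 0.02 m).
It fails at once if the screwdriver is shifted by more than 20 mm (distance of screwdriver from where it was at the start of the episode above 0.02 m).
It also fails if it takes over 64 s, if anything falls off the work surface, if the arm or the gripper's body presses on something with over 40 N, if the wrist force passes 120 N, or if a joint passes its speed limit or range.

## Working session

There is one attempt and no reset: what is moved stays moved. The work goes in short steps, Python scripts to look and compute and a tool call to move; the robot and the scene stay as the last step left them, time stands still between calls to the robot, and variables do not carry over. Pictures are saved under pics/ and viewed, about 8 in all and at most 12, crops included, and the job is handed in when it is done.

Besides the shell and the picture viewer there is one more tool, called after "Call:" in YAML: its name, and indented under it one key for each argument. carry_out: Moves the arm, as the interface text tells. Its arguments: {"type":"object","properties":{"motion":{"type":"array"}},"required":["motion"]}

```bash
ls; mkdir -p pics; cat > h.py <<'E'
import numpy as np, cv2
from bench import ctrl
from scipy.spatial.transform import Rotation as R
def w(cam,p):
    T=np.array(ctrl.camera_params(cam)["pose"]); return T[:3,:3]@np.array(p)+T[:3,3]
def proj(cam,P):
    c=ctrl.camera_params(cam); T=np.linalg.inv(np.array(c["pose"])); p=T[:3,:3]@np.array(P)+T[:3,3]
    u=np.array(c["mtx"])@p; return u[:2]/u[2]
def ray(cam,uv,z):
    c=ctrl.camera_params(cam); T=np.array(c["pose"]); d=T[:3,:3]@np.linalg.solve(np.array(c["mtx"]),[uv[0],uv[1],1]); o=T[:3,3]
    return o+d*(z-o[2])/d[2]
E
python3 - <<'E'
from h import *
for cam in("scene","top"):
    cv2.imwrite(f"pics/{cam}0.png",ctrl.camera(cam))
    print(cam,np.round(ctrl.camera_params(cam)["pose"],3).tolist())
    for t in "attenuator bar_root bar_tip sleeve_center handle tray meter spray_can solder_spool screwdriver".split():
        print(t,[(np.round(w(cam,d["point"]),3).tolist(),round(d["conf"],2)) for d in ctrl.landmark_of(cam,t)[:4]])
o=ctrl.get_obs(); print(o, ctrl.grip_depth)
E
```

```text
pics
scene [[0.08, 0.54, -0.838, 1.452], [0.997, -0.044, 0.066, -0.054], [-0.001, -0.841, -0.542, 0.71], [0.0, 0.0, 0.0, 1.0]]
attenuator [([0.583, 0.015, -0.001], 0.92), ([0.809, -0.229, -0.003], 0.62)]
bar_root [([0.51, -0.032, 0.077], 0.96), ([0.726, -0.293, 0.092], 0.95)]
bar_tip [([0.714, -0.148, 0.09], 0.85), ([0.514, 0.082, 0.075], 0.57)]
sleeve_center [([0.518, -0.002, 0.074], 0.79)]
handle [([0.775, -0.29, 0.131], 0.61), ([0.617, 0.06, 0.103], 0.56), ([0.511, -0.032, 0.076], 0.38)]
tray [([0.684, 0.338, 0.001], 0.81), ([0.369, -0.2, -0.002], 0.72), ([0.481, -0.311, 0.0], 0.7), ([0.479, 0.32, -0.002], 0.6)]
meter [([0.483, -0.313, -0.003], 0.81)]
spray_can [([0.338, 0.179, -0.0], 0.75)]
solder_spool [([0.366, -0.201, -0.003], 0.65)]
screwdriver [([0.768, 0.096, -0.001], 0.78), ([0.335, 0.177, -0.001], 0.41)]
top [[-0.002, -0.991, 0.137, 0.301], [-1.0, 0.001, -0.013, 0.01], [0.013, -0.137, -0.99, 1.517], [0.0, 0.0, 0.0, 1.0]]
attenuator [([0.811, -0.231, -0.004], 0.91), ([0.583, 0.012, 0.005], 0.55)]
bar_root [([0.721, -0.3, 0.091], 0.71), ([0.516, -0.038, 0.076], 0.68), ([0.3
[... 517 characters left out ...]
iver [([0.77, 0.092, -0.001], 0.52)]
{'time_s': 1.1, 'q': array([-1.33628928e+00,  1.80781346e-01,  1.60701759e+00,  3.10798958e-05,
        1.35378186e+00, -2.06299657e-01]), 'dq': array([-0.00042405, -0.00053926,  0.00055958, -0.00057278, -0.00061007,
       -0.00029706]), 'joint_efforts': array([-1.95549555e-04, -4.44849229e+01, -3.51686668e+01, -4.97103774e-04,
        7.56229929e-04, -9.89903924e-06]), 'eef_pos': array([ 0.24536314, -0.52003692,  0.23129044]), 'eef_rot': array([ 0.1545917 ,  0.69001271,  0.15458362, -0.68999113]), 'wrist_force': array([-0.0443056 ,  0.02662637,  0.11285018]), 'torque': array([-0.00586448, -0.00071327, -0.01372458]), 'opening': 1.0032616237462388} 0.0187
```

View pics/scene0.png

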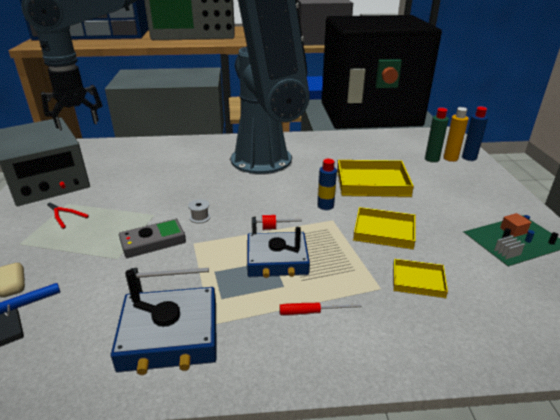

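View pics/top0.png

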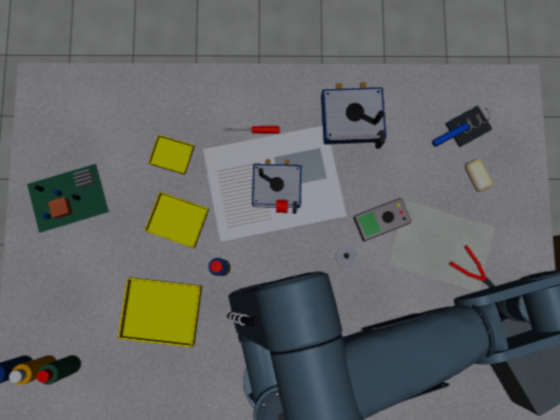

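The scene view shows the target attenuator, with the red sleeve on its bar, near (278,250). The larger look-alike is at (165,325), and three yellow trays of different size stand on the right. Next I measure the tray sizes and the attenuator yaw.

```bash
python3 - <<'E'
from h import *
ctrl.camera("top")
def rect(cam,d,z):
    c=np.argwhere(d["pixels"])[:,::-1].astype(np.float32)
    P=np.array([ray(cam,p,z)[:2] for p in c],np.float32)
    return cv2.minAreaRect(P*1000)
for cam,t,z in(("top","tray",.028),("top","attenuator",.045),("top","sleeve_center",.085),("scene","tray",.028)):
    if cam=="scene": ctrl.camera(cam)
    for d in ctrl.trace(cam,t)[:4]: print(cam,t,round(d["conf"],2),np.round(np.hstack([np.ravel(x) for x in rect(cam,d,z)]),1))
# average landmarks
acc={}
for k in range(3):
  for cam in("top","scene"):
    ctrl.camera(cam)
    for t in("attenuator","bar_root","bar_tip","sleeve_center","handle"):
        for d in ctrl.landmark_of(cam,t):
            p=w(cam,d["point"])
            if abs(p[0]-.57)<.1 and abs(p[1]-.01)<.11 and d["conf"]>.4: acc.setdefault(t,[]).append(p)
for t in acc: print(t,len(acc[t]),np.round(np.median(acc[t],0),4),np.round(np.std(acc[t],0),4))
E
```

```text
top tray 0.92 [682.6 336.2 122.4  98.7  73.4]Traceback (most recent call last):
  File "<stdin>", line 9, in <module>
  File "<stdin>", line 5, in rect
  File "h.py", line 10, in ray
    c=ctrl.camera_params(cam); T=np.array(c["pose"]); d=T[:3,:3]@np.linalg.solve(np.array(c["mtx"]),[uv[0],uv[1],1]); o=T[:3,3]
ValueError: time passes only in moves, steps and waits
```

```bash
python3 - <<'E'
s=open('h.py').read()
s=s.replace("def w(","import functools\n@functools.lru_cache\ndef CP(cam):\n    return ctrl.camera_params(cam)\ndef w(").replace("ctrl.camera_params(cam)[","CP(cam)[").replace("c=ctrl.camera_params(cam);","c=CP(cam);")
open('h.py','w').write(s)
E
cat > m.py <<'E'
from h import *
ctrl.camera("top")
def rect(cam,d,z):
    c=np.argwhere(d["pixels"])[:,::-1].astype(np.float32)
    P=np.array([ray(cam,p,z)[:2] for p in c],np.float32)
    return cv2.minAreaRect(P*1000)
for cam,t,z in(("top","tray",.028),("top","attenuator",.045),("top","sleeve_center",.085),("scene","tray",.028)):
    if cam=="scene": ctrl.camera(cam)
    for d in ctrl.trace(cam,t)[:4]: print(cam,t,round(d["conf"],2),np.round(np.hstack([np.ravel(x) for x in rect(cam,d,z)]),1))
acc={}
for k in range(3):
  for cam in("top","scene"):
    ctrl.camera(cam)
    for t in("attenuator","bar_root","bar_tip","sleeve_center","handle"):
        for d in ctrl.landmark_of(cam,t):
            p=w(cam,d["point"])
            if abs(p[0]-.57)<.1 and abs(p[1]-.01)<.11 and d["conf"]>.4: acc.setdefault(t,[]).append(p)
for t in acc: print(t,len(acc[t]),np.round(np.median(acc[t],0),4),np.round(np.std(acc[t],0),4))
print(ctrl.get_obs()["time_s"])
E
python3 m.py
```

```text
top tray 0.95 [683.7 337.2 125.2 102.3  73. ]
top tray 0.61 [479.6 313.8 166.  129.7  71.4]
top tray 0.58 [204.  357.4 231.5 185.1  82.9]
top attenuator 0.97 [583.3   9.7 149.4 157.5  88.1]
top attenuator 0.57 [ 803.6 -229.1  215.1  196.6    2.4]
top sleeve_center 0.53 [513.7  -4.2  32.5  32.8  90. ]
scene tray 0.84 [498.3 313.  162.2 169.7  71. ]
scene tray 0.76 [217.8 355.7 232.2 248.8  83.4]
scene tray 0.7 [705.5 333.5 118.1 119.5  73.1]
attenuator 6 [0.5844 0.0118 0.0009] [0.0013 0.002  0.003 ]
bar_root 6 [ 0.5133 -0.0343  0.0764] [0.0032 0.0014 0.0023]
bar_tip 7 [0.5153 0.0803 0.076 ] [0.0025 0.0398 0.0027]
sleeve_center 7 [ 0.5166 -0.0019  0.0723] [0.0011 0.0296 0.0025]
handle 7 [0.6163 0.0582 0.1028] [0.0368 0.0328 0.0101]
3.3
```

```bash
cat > g.py <<'E'
import sys
from h import *
# usage: g.py x y z jawdeg(world direction of tool y): total turn about tool xyz (deg), then shift in tool axes after the turn
o=ctrl.get_obs(); q=o["eef_rot"]; A=R.from_quat([q[1],q[2],q[3],q[0]])
print("t",o["time_s"],"pos",np.round(o["eef_pos"],4),"q6",round(o["q"][5],2),"F",np.round(o["wrist_force"],1),"open",round(o["opening"],3))
M=A.as_matrix(); print("tool y dir",round(np.degrees(np.arctan2(M[1,1],M[0,1])),1), "tilt",np.round(M[:,0],3))
if len(sys.argv)>4:
    x,y,z,a=map(float,sys.argv[1:])
    for k in(0,180):
        b=np.radians(a+k); X=np.array([0,0,-1.]);Y=np.array([np.cos(b),np.sin(b),0]);B=R.from_matrix(np.c_[X,Y,np.cross(X,Y)])
        print(k,"turn",np.round((A.inv()*B).as_rotvec(degrees=True),1),"shift",np.round(B.inv().apply(np.array([x,y,z])-o["eef_pos"]),4))
E
python3 g.py 0.515 -0.002 0.2 -2
```

```text
t 3.3 pos [ 0.2453 -0.5201  0.2313] q6 -0.21 F [-1.  -0.1  0.1] open 1.003
tool y dir -64.7 tilt [ 0. -0. -1.]
0 turn [-62.7   0.   -0. ] shift [ 0.0313  0.2514 -0.5272]
180 turn [117.3  -0.   -0. ] shift [ 0.0313 -0.2514  0.5272]
```

Call:
carry_out:
  motion: [-8,0,0,0,0,0,-0.4,-8,0,0,0,0,0,-0.4,-8,0,0,0,0,0,-0.4,-8,0,0,0,0,0,-0.4,-8,0,0,0,0,0,-0.4,-8,0,0,0,0,0,-0.4,-8,0,0,0,0,0,-0.4,-6.7,0,0,0,0,0,-0.4]

```text
time_s: 4.1
eef_pos: [0.2454, -0.52, 0.2313]
eef_rot: [0.502, 0.498, 0.502, -0.498]
wrist_force: [0.2, 0.3, -0.2]
opening: 0.699
```

Call:
carry_out:
  motion: [0,0,0,0,0.02,-0.042,-0.4,0,0,0,0,0.02,-0.042,-0.4,0,0,0,0,0.02,-0.042,-0.4,0,0,0,0,0.02,-0.042,-0.4,0,0,0,0,0.02,-0.042,-0.4,0,0,0,0,0.02,-0.042,-0.4,0,0,0,0,0.02,-0.042,-0.4,0,0,0,0,0.02,-0.042,-0.4,0,0,0,0,0.02,-0.042,-0.4,0,0,0,0,0.02,-0.042,-0.4]

```text
time_s: 5.1
eef_pos: [0.446, -0.0892, 0.2317]
eef_rot: [0.502, 0.5, 0.497, -0.5]
wrist_force: [0.6, -0.1, -0.4]
opening: 0.703
```

```bash
python3 g.py 0.515 -0.002 0.1 -2
```

```text
t 5.1 pos [ 0.446  -0.0892  0.2317] q6 -0.46 F [ 0.6 -0.1 -0.4] open 0.703
tool y dir -0.0 tilt [ 0.005 -0.005 -1.   ]
0 turn [ 2.   0.3 -0.3] shift [ 0.1317  0.0659 -0.0896]
180 turn [-178.     0.4    0.5] shift [ 0.1317 -0.0659  0.0896]
```

Call:
carry_out:
  motion: [2,0.3,-0.3,0,0.022,-0.03,-0.4,0,0,0,0.02,0.022,-0.03,-0.4,0,0,0,0.035,0.022,-0.03,-0.4,0,0,0,0.035,0,0,-0.4,0,0,0,0.035,0,0,-0.4,0,0,0,0,0,0,-0.4]

```text
time_s: 5.7
eef_pos: [0.5205, 0.0093, 0.1073]
eef_rot: [0.496, 0.509, 0.491, -0.504]
wrist_force: [-0.8, -0.2, -0.0]
opening: 0.692
```

```bash
python3 g.py 0.515 -0.002 0.056 -2; python3 - <<'E'
from h import *
a=ctrl.camera("scene"); b=ctrl.camera("top")
c=np.hstack([cv2.resize(a[180:300,220:340],(400,400)),cv2.resize(b[130:250,220:340],(400,400))]); cv2.imwrite("pics/pre.png",c)
E
```

```text
t 5.7 pos [0.5205 0.0093 0.1073] q6 -0.18 F [-0.8 -0.2 -0. ] open 0.692
tool y dir -1.5 tilt [ 0.009 -0.001 -1.   ]
0 turn [ 0.5  0.  -0.5] shift [ 0.0513 -0.0051  0.0115]
180 turn [-1.795e+02  9.000e-01  1.000e-01] shift [ 0.0513  0.0051 -0.0115]
```

View pics/pre.png

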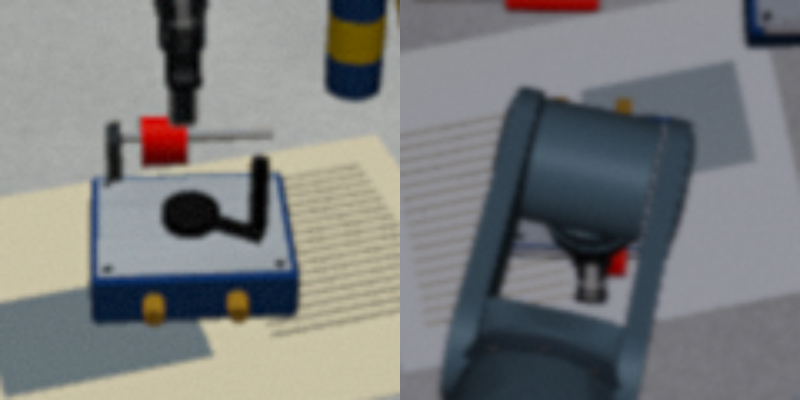

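The left crop shows the gripper at (182,105) above and slightly right of the sleeve at (165,140). It needs a correction of about 12 mm before descending.

Call:
carry_out:
  motion: [0.5,0,-0.5,0,-0.005,0.012,-0.4,0,0,0,0,0,0,-0.4,0,0,0,0.02,0,0,-0.4,0,0,0,0,0,0,-0.4]

```text
time_s: 6.2
eef_pos: [0.5234, -0.0081, 0.1002]
eef_rot: [0.497, 0.514, 0.483, -0.506]
wrist_force: [-0.6, 0.7, -0.6]
opening: 0.7
```

```bash
python3 g.py 0.515 -0.003 0.056 -2
```

```text
t 6.2 pos [ 0.5234 -0.0081  0.1002] q6 -0.2 F [-0.6  0.7 -0.6] open 0.7
tool y dir -2.3 tilt [ 0.021 -0.006 -1.   ]
0 turn [-0.3  0.3 -1.2] shift [ 0.0442 -0.0086 -0.0048]
180 turn [179.7  -1.9  -0.5] shift [0.0442 0.0086 0.0048]
```

Call:
carry_out:
  motion: [0,0,0,0,0,0,-0.4]

```text
time_s: 6.3
eef_pos: [0.5246, -0.0089, 0.102]
eef_rot: [0.497, 0.514, 0.482, -0.506]
wrist_force: [0.0, -0.2, -0.1]
opening: 0.7
```

Call:
carry_out:
  motion: [0,0,-1.2,0,-0.009,-0.005,-0.4]

```text
time_s: 6.4
eef_pos: [0.5164, -0.0042, 0.1032]
eef_rot: [-0.492, -0.51, -0.487, 0.511]
wrist_force: [1.2, 0.4, 0.9]
opening: 0.696
```

```bash
python3 g.py 0.515 -0.003 0.056 -2
```

```text
t 6.4 pos [ 0.5164 -0.0042  0.1032] q6 -0.19 F [1.2 0.4 0.9] open 0.696
tool y dir -2.4 tilt [ 0.004 -0.007 -1.   ]
0 turn [-0.4  0.4 -0.3] shift [ 0.0472 -0.0015 -0.0011]
180 turn [179.6  -0.4  -0.6] shift [0.0472 0.0015 0.0011]
```

Call:
carry_out:
  motion: [0,0.4,-0.3,0.012,-0.0015,-0.001,-0.4,0,0,0,0.012,0,0,-0.4,0,0,0,0.012,0,0,-0.4,0,0,0,0.01,0,0,-0.4]

```text
time_s: 6.8
eef_pos: [0.5159, -0.0025, 0.0565]
eef_rot: [0.49, 0.511, 0.489, -0.509]
wrist_force: [-0.4, 0.2, -0.3]
opening: 0.698
```

```bash
python3 g.py 0.515 -0.003 0.056 -2
```

```text
t 6.8 pos [ 0.5159 -0.0025  0.0565] q6 -0.2 F [-0.4  0.2 -0.3] open 0.698
tool y dir -2.3 tilt [ 0.002  0.    -1.   ]
0 turn [-0.3 -0.  -0.1] shift [ 0.0005 -0.0009  0.0005]
180 turn [179.7  -0.2   0. ] shift [ 0.0005  0.0009 -0.0005]
```

Good. Close.

Call:
carry_out:
  motion: [0,0,0,0,0,0,1,0,0,0,0,0,0,1,0,0,0,0,0,0,1,0,0,0,0,0,0,1,0,0,0,0,0,0,1]

```text
time_s: 7.3
eef_pos: [0.5143, -0.0021, 0.0544]
eef_rot: [-0.489, -0.51, -0.491, 0.51]
wrist_force: [-0.0, -0.1, -1.3]
opening: 0.443
```

```bash
python3 g.py 0.515 -0.003 0.056 -2
```

```text
t 7.3 pos [ 0.5143 -0.0021  0.0544] q6 -0.2 F [-0.  -0.1 -1.3] open 0.443
tool y dir -2.3 tilt [-0.003  0.001 -1.   ]
0 turn [-0.3 -0.1  0.2] shift [-0.0016  0.0007  0.0009]
180 turn [1.797e+02 3.000e-01 1.000e-01] shift [-0.0016 -0.0007 -0.0009]
```

Call:
carry_out:
  motion: [0,0,0,-0.004,0,0,1,0,0,0,0,0,-0.01,1,0,0,0,0,0,-0.015,1]

```text
time_s: 7.6
eef_pos: [0.5158, 0.0226, 0.0589]
eef_rot: [-0.488, -0.51, -0.49, 0.511]
wrist_force: [-0.1, 0.3, -1.2]
opening: 0.447
```

```bash
python3 g.py 0.5185 0.13 0.058 -2
```

```text
t 7.6 pos [0.5158 0.0226 0.0589] q6 -0.14 F [-0.1  0.3 -1.2] open 0.447
tool y dir -2.5 tilt [-0.002  0.001 -1.   ]
0 turn [-0.5 -0.1  0.1] shift [ 0.0009 -0.0011 -0.1075]
180 turn [1.795e+02 2.000e-01 1.000e-01] shift [0.0009 0.0011 0.1075]
```

Call:
carry_out:
  motion: [0,0,0,0,0,-0.018,1,0,0,0,0,0,-0.018,1,0,0,0,0,0,-0.018,1,0,0,0,0,0,-0.018,1,0,0,0,0,0,-0.018,1,0,0,0,0,0,-0.018,1]

```text
time_s: 8.2
eef_pos: [0.5207, 0.1379, 0.0599]
eef_rot: [0.488, 0.512, 0.489, -0.511]
wrist_force: [0.1, 0.8, -1.6]
opening: 0.442
```

```bash
python3 g.py 0.480 0.315 0.11 -18.6;  python3 - <<'E'
from h import *
a=ctrl.camera("scene"); cv2.imwrite("pics/off.png",cv2.resize(a[140:300,220:430],(630,480)))
E
```

```text
t 8.2 pos [0.5207 0.1379 0.0599] q6 0.08 F [ 0.1  0.8 -1.6] open 0.442
tool y dir -2.6 tilt [ 0.     0.002 -1.   ]
0 turn [16.  -0.1  0. ] shift [-0.0501 -0.0951 -0.1549]
180 turn [-164.    -0.    -0.2] shift [-0.0501  0.0951  0.1549]
```

View pics/off.png

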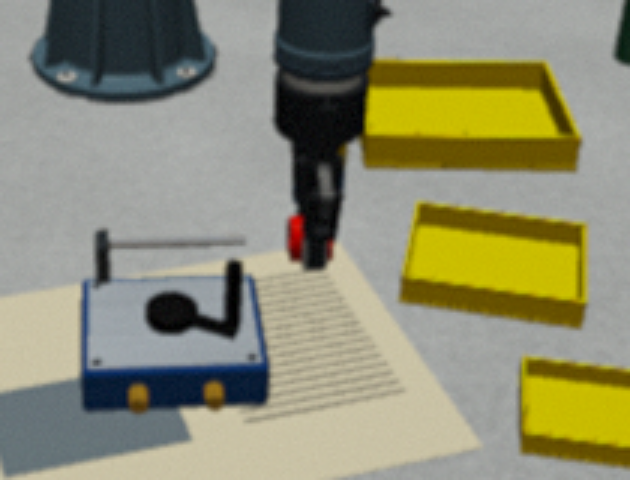

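The sleeve is off the bar and held in the gripper, at (310,240) in the crop.

Call:
carry_out:
  motion: [0,0,0,-0.025,0,0,1,6,0,0,-0.025,0,0,1,6,0,0,0,0,0,1,4,0,0,0,0,0,1,0,0,0,0,-0.022,-0.036,1,0,0,0,0,-0.022,-0.036,1,0,0,0,0,-0.022,-0.036,1,0,0,0,0,-0.018,-0.03,1,0,0,0,0,0,0,1]

```text
time_s: 9.15
eef_pos: [0.4843, 0.308, 0.1138]
eef_rot: [0.409, 0.579, 0.411, -0.574]
wrist_force: [0.2, -1.4, -1.6]
opening: 0.443
```

```bash
python3 g.py 0.480 0.315 0.013 -18.6
```

```text
t 9.15 pos [0.4843 0.308  0.1138] q6 0.69 F [ 0.2 -1.4 -1.6] open 0.443
tool y dir -19.2 tilt [ 0.003  0.006 -1.   ]
0 turn [-0.6 -0.4 -0.1] shift [ 0.1008 -0.0063 -0.0053]
180 turn [ 1.794e+02 -1.000e-01  6.000e-01] shift [0.1008 0.0063 0.0053]
```

Call:
carry_out:
  motion: [0,-0.4,0,0.02,-0.006,-0.005,1,0,0,0,0.025,0,0,1,0,0,0,0.025,0,0,1,0,0,0,0.015,0,0,1,0,0,0,0.01,0,0,1]

```text
time_s: 9.65
eef_pos: [0.4819, 0.317, 0.0186]
eef_rot: [0.412, 0.578, 0.409, -0.573]
wrist_force: [0.5, 0.1, -0.7]
opening: 0.441
```

```bash
python3 g.py 0.480 0.315 0.010 -18.6
```

```text
t 9.65 pos [0.4819 0.317  0.0186] q6 0.71 F [ 0.5  0.1 -0.7] open 0.441
tool y dir -19.0 tilt [ 0.007  0.001 -1.   ]
0 turn [-0.4 -0.2 -0.4] shift [ 0.0086 -0.0011  0.0025]
180 turn [179.6  -0.6   0.3] shift [ 0.0086  0.0011 -0.0025]
```

Call:
carry_out:
  motion: [0,0,0,0.007,0,0,1,0,0,0,0.002,0,0,1]

```text
time_s: 9.85
eef_pos: [0.4816, 0.3163, 0.0083]
eef_rot: [0.412, 0.577, 0.409, -0.574]
wrist_force: [0.1, 0.0, -1.3]
opening: 0.442
```

Call:
carry_out:
  motion: [0,0,0,0,0,0,0,0,0,0,0,0,0,-0.4,0,0,0,0,0,0,-0.4,0,0,0,0,0,0,-0.4,0,0,0,-0.02,0,0,-0.4,0,0,0,-0.04,0,0,-0.4,0,0,0,-0.04,0,0,-0.4,0,0,0,-0.045,0,0,-0.4,0,0,0,-0.03,0,0,-0.4]

```text
time_s: 10.75
eef_pos: [0.4793, 0.3153, 0.1882]
eef_rot: [0.411, 0.576, 0.409, -0.576]
wrist_force: [1.7, -0.1, 0.4]
opening: 0.705
```

```bash
python3 - <<'E'
from h import *
a=ctrl.camera("scene"); cv2.imwrite("pics/tray.png",cv2.resize(a[140:300,220:430],(630,480)))
print([(np.round(w("scene",d["point"]),3),d["conf"]) for d in ctrl.landmark_of("scene","sleeve_center")])
acc=[]
for k in range(4):
  for cam in ("scene","top"):
    ctrl.camera(cam)
    for d in ctrl.landmark_of(cam,"handle"):
        p=w(cam,d["point"])
        if abs(p[0]-.58)<.09 and abs(p[1])<.09: acc.append(p); print(cam,np.round(p,4),d["conf"])
E
python3 g.py 0.6145 0.058 0.16 -45
```

```text
[(array([0.477, 0.316, 0.023]), 0.59)]
scene [0.6151 0.0608 0.1049] 0.96
top [0.6172 0.0582 0.1061] 0.59
top [0.616  0.0578 0.1066] 0.49
scene [0.6184 0.059  0.1012] 0.85
top [0.6133 0.0609 0.1055] 0.82
scene [0.618  0.0605 0.1027] 0.92
top [0.6126 0.0561 0.1035] 0.7
top [ 0.5164 -0.0354  0.0764] 0.6
t 11.65 pos [0.4782 0.3148 0.1842] q6 0.71 F [ 0.1 -0.1  0.5] open 0.701
tool y dir -19.1 tilt [-0.002 -0.003 -1.   ]
0 turn [25.9  0.2  0. ] shift [0.0242 0.2779 0.0852]
180 turn [-154.1   -0.     0.3] shift [ 0.0242 -0.2779 -0.0852]
```

View pics/tray.png

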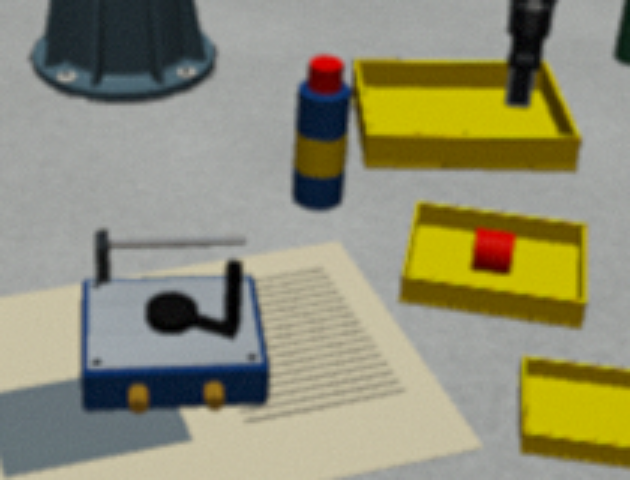

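The sleeve lies in the middle of the correct tray, at (493,250) in the crop (network: 0.477, 0.316, 0.023). Next is the handle.

```bash
python3 g.py 0.615 0.059 0.15 0
```

```text
t 11.65 pos [0.4782 0.3148 0.1842] q6 0.71 F [ 0.1 -0.1  0.5] open 0.701
tool y dir -19.1 tilt [-0.002 -0.003 -1.   ]
0 turn [-19.1   0.2   0.1] shift [0.0342 0.1368 0.2558]
180 turn [ 1.609e+02  1.000e-01 -3.000e-01] shift [ 0.0342 -0.1368 -0.2558]
```

Call:
carry_out:
  motion: [-6.4,0,0,0,0,0,-0.4,-6.4,0,0,0,0,0,-0.4,-6.3,0,0,0,0,0,-0.4,0,0,0,0,0.019,0.035,-0.4,0,0,0,0,0.019,0.035,-0.4,0,0,0,0,0.019,0.035,-0.4,0,0,0,0,0.019,0.035,-0.4,0,0,0,0,0.019,0.035,-0.4,0,0,0,0,0.019,0.035,-0.4,0,0,0,0,0,0,-0.4]

```text
time_s: 12.65
eef_pos: [0.5999, 0.1008, 0.1858]
eef_rot: [0.506, 0.495, 0.504, -0.495]
wrist_force: [0.7, 0.7, 0.0]
opening: 0.7
```

```bash
python3 g.py 0.615 0.059 0.15 0
```

```text
t 12.65 pos [0.5999 0.1008 0.1858] q6 -0.05 F [0.7 0.7 0. ] open 0.7
tool y dir 1.2 tilt [ 0.002 -0.003 -1.   ]
0 turn [ 1.2  0.1 -0.1] shift [0.0358 0.0151 0.0418]
180 turn [-1.788e+02  1.000e-01  2.000e-01] shift [ 0.0358 -0.0151 -0.0418]
```

Call:
carry_out:
  motion: [1.2,0,0,0.009,0.005,0.014,-0.4,0,0,0,0.009,0.004,0.012,-0.4,0,0,0,0.005,0.002,0.006,-0.4,0,0,0,0,0,0,-0.4]

```text
time_s: 13.05
eef_pos: [0.611, 0.067, 0.16]
eef_rot: [-0.5, -0.5, -0.499, 0.501]
wrist_force: [-0.8, 0.2, 0.5]
opening: 0.702
```

```bash
python3 g.py 0.615 0.059 0.09 0
```

```text
t 13.05 pos [0.611 0.067 0.16 ] q6 -0.08 F [-0.8  0.2  0.5] open 0.702
tool y dir -0.1 tilt [-0.    -0.002 -1.   ]
0 turn [-0.1  0.1  0. ] shift [0.07  0.004 0.008]
180 turn [179.9   0.   -0.2] shift [ 0.07  -0.004 -0.008]
```

Call:
carry_out:
  motion: [0,0,0,0,0.004,0.008,-0.4,0,0,0,0.018,0,0,-0.4,0,0,0,0.018,0,0,-0.4,0,0,0,0.015,0,0,-0.4,0,0,0,0.01,0,0,-0.4]

```text
time_s: 13.55
eef_pos: [0.6173, 0.0599, 0.0996]
eef_rot: [0.502, 0.5, 0.499, -0.499]
wrist_force: [-0.2, 0.4, -0.3]
opening: 0.702
```

```bash
python3 g.py 0.615 0.059 0.091 0
```

```text
t 13.55 pos [0.6173 0.0599 0.0996] q6 -0.09 F [-0.2  0.4 -0.3] open 0.702
tool y dir 0.1 tilt [ 0.005 -0.002 -1.   ]
0 turn [ 0.1  0.1 -0.3] shift [ 0.0086 -0.0023  0.0009]
180 turn [-179.9    0.5    0.2] shift [ 0.0086  0.0023 -0.0009]
```

Call:
carry_out:
  motion: [0,0,-0.3,0.008,-0.002,0.001,-0.4,0,0,0,0,0,0,0.6,0,0,0,0,0,0,1,0,0,0,0,0,0,1,0,0,0,0,0,0,1,0,0,0,0,0,0,1,0,0,0,0,0,0,1]

```text
time_s: 14.25
eef_pos: [0.6135, 0.0595, 0.0905]
eef_rot: [0.5, 0.498, 0.501, -0.501]
wrist_force: [-1.2, -0.3, -2.2]
opening: 0.142
```

```bash
python3 g.py 0.615 0.059 0.091 0; python3 - <<'E'
from h import *
a=ctrl.camera("scene"); cv2.imwrite("pics/hand.png",cv2.resize(a[180:300,220:340],(500,500)))
E
```

```text
t 14.25 pos [0.6135 0.0595 0.0905] q6 -0.1 F [-1.2 -0.3 -2.2] open 0.142
tool y dir 0.2 tilt [-0.005 -0.002 -1.   ]
0 turn [0.2 0.1 0.3] shift [-0.0005  0.0015  0.0005]
180 turn [-179.8   -0.4    0.2] shift [-0.0005 -0.0015 -0.0005]
```

View pics/hand.png

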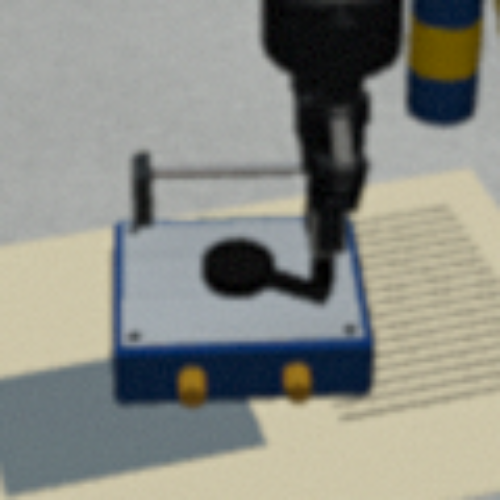

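```bash
cat > arc.py <<'E'
import sys
from h import *
# arc.py target_phi_deg step_deg : rows in tool axes from measured position along the arc
C=np.array([.5844,.0118]); o=ctrl.get_obs(); q=o["eef_rot"]; A=R.from_quat([q[1],q[2],q[3],q[0]])
d=o["eef_pos"][:2]-C; phi=np.degrees(np.arctan2(d[1],d[0]))%360
print("t",round(o["time_s"],2),"pos",np.round(o["eef_pos"],4),"phi",round(phi,1),"r",round(np.hypot(*d),4),"sel q",round(np.radians(238-phi),3),"F",np.round(o["wrist_force"],1),"open",round(o["opening"],3),"tilt",np.round(A.as_matrix()[:,0],3))
if len(sys.argv)>1:
    T=float(sys.argv[1]);s=float(sys.argv[2])*np.sign(T-phi); p=phi; cur=o["eef_pos"]
    while abs(T-p)>.1 :
        p=p+s if abs(T-p)>abs(s) else T
        n=np.r_[C+.055*np.array([np.cos(np.radians(p)),np.sin(np.radians(p))]),.0905]
        print(round(p,1),np.round(A.inv().apply(n-cur),4)); cur=n
E
python3 arc.py 238 15
```

```text
t 14.3 pos [0.6135 0.0595 0.0905] phi 58.6 r 0.0558 sel q 3.131 F [-2.2  0.4 -1.8] open 0.142 tilt [-0.005 -0.002 -1.   ]
73.6 [ 0.0001 -0.0135 -0.0051]
88.6 [ 0.0001 -0.0142 -0.0023]
103.6 [ 0.0001 -0.0143  0.0015]
118.6 [ 0.0001 -0.0134  0.0051]
133.6 [ 0.0001 -0.0116  0.0084]
148.6 [ 0.0001 -0.009   0.0112]
163.6 [ 0.0001 -0.0058  0.0131]
178.6 [ 0.     -0.0023  0.0142]
193.6 [0.     0.0015 0.0143]
208.6 [0.     0.0051 0.0134]
223.6 [-0.      0.0084  0.0116]
238.0 [-0.      0.0106  0.0087]
```

Call:
carry_out:
  motion: [0,0,0,0,-0.0135,-0.005,1,0,0,0,0,-0.014,-0.002,1,0,0,0,0,-0.014,0.0015,1]

```text
time_s: 14.6
eef_pos: [0.5759, 0.067, 0.0909]
eef_rot: [0.501, 0.502, 0.499, -0.498]
wrist_force: [1.7, 2.4, -6.7]
opening: 0.139
```

```bash
python3 arc.py 238 15
```

```text
t 14.6 pos [0.5759 0.067  0.0909] phi 98.8 r 0.0559 sel q 2.43 F [ 1.7  2.4 -6.7] open 0.139 tilt [ 0.006  0.002 -1.   ]
113.8 [ 0.0003 -0.0137  0.0049]
128.8 [-0.0001 -0.0123  0.0074]
143.8 [-0.0001 -0.0099  0.0104]
158.8 [-0.0001 -0.0069  0.0126]
173.8 [-0.0001 -0.0034  0.0139]
188.8 [-0.      0.0003  0.0144]
203.8 [-0.      0.004   0.0138]
218.8 [0.     0.0074 0.0123]
233.8 [0.     0.0104 0.0099]
238.0 [0.     0.0034 0.0023]
```

Call:
carry_out:
  motion: [0,0,0,0,-0.014,0.005,1,0,0,0,0,-0.012,0.0075,1,0,0,0,0,-0.01,0.0105,1]

```text
time_s: 14.9
eef_pos: [0.5397, 0.0458, 0.0907]
eef_rot: [0.502, 0.503, 0.5, -0.495]
wrist_force: [2.0, -3.0, -4.2]
opening: 0.143
```

```bash
python3 arc.py 238 15
```

```text
t 14.9 pos [0.5397 0.0458 0.0907] phi 142.8 r 0.0562 sel q 1.662 F [ 2.  -3.  -4.2] open 0.143 tilt [ 0.01   0.004 -1.   ]
157.8 [ 0.0001 -0.0062  0.0132]
172.8 [-0.0001 -0.0037  0.0139]
187.8 [-0.0001  0.      0.0144]
202.8 [-0.      0.0037  0.0139]
217.8 [0.     0.0072 0.0124]
232.8 [0.0001 0.0102 0.0101]
238.0 [0.     0.0041 0.0029]
```

Call:
carry_out:
  motion: [0,0,-0.6,0,-0.006,0.013,1,0,0,0,0,-0.0035,0.014,1,0,0,0,0,0,0.0144,1]

```text
time_s: 15.2
eef_pos: [0.5298, 0.0023, 0.0909]
eef_rot: [0.5, 0.5, 0.502, -0.497]
wrist_force: [8.1, 2.8, -8.5]
opening: 0.138
```

```bash
python3 arc.py 238 15
```

```text
t 15.2 pos [0.5298 0.0023 0.0909] phi 189.9 r 0.0554 sel q 0.84 F [ 8.1  2.8 -8.5] open 0.138 tilt [ 0.001  0.006 -1.   ]
204.9 [0.0003 0.0046 0.0137]
219.9 [-0.0001  0.0076  0.0122]
234.9 [-0.      0.0105  0.0098]
238.0 [-0.      0.0025  0.0017]
```

Call:
carry_out:
  motion: [0,0,0,0,0.0045,0.0135,1,0,0,0,0,0.0075,0.012,1,0,0,0,0,0.01,0.009,1,0,0,0,0,0.004,0.003,1,0,0,0,0,0.004,0.003,1]

```text
time_s: 15.7
eef_pos: [0.5566, -0.0363, 0.089]
eef_rot: [0.49, 0.504, 0.509, -0.497]
wrist_force: [-19.8, 17.4, 24.5]
opening: 0.144
```

```bash
python3 arc.py 118 15
```

```text
t 15.7 pos [ 0.5566 -0.0363  0.089 ] phi 240.0 r 0.0556 sel q -0.034 F [-19.8  17.4  24.5] open 0.144 tilt [-0.013  0.026 -1.   ]
225.0 [-0.0012 -0.0111 -0.0093]
210.0 [ 0.0004 -0.0088 -0.0114]
195.0 [ 0.0004 -0.0055 -0.0132]
180.0 [ 0.0004 -0.0019 -0.0142]
165.0 [ 0.0003  0.0018 -0.0142]
150.0 [ 0.0003  0.0055 -0.0133]
135.0 [ 0.0002  0.0087 -0.0114]
120.0 [ 0.0001  0.0114 -0.0088]
118.0 [ 0.      0.0017 -0.0009]
```

At the stop, confirmed by the force. I hold it there, relax, and read the angle.

Call:
carry_out:
  motion: [0,0,0,0,0,0,1,0,0,0,0,0,0,1,0,0,0,0,0,0,1]

```text
time_s: 16.0
eef_pos: [0.5557, -0.0345, 0.0904]
eef_rot: [0.486, 0.505, 0.512, -0.497]
wrist_force: [-0.8, 5.3, -2.4]
opening: 0.145
```

```bash
python3 arc.py 118 15
```

```text
t 16.0 pos [ 0.5557 -0.0345  0.0904] phi 238.2 r 0.0545 sel q -0.004 F [-0.8  5.3 -2.4] open 0.145 tilt [-0.019  0.034 -0.999]
223.2 [ 0.0005 -0.0114 -0.0086]
208.2 [ 0.0006 -0.0084 -0.0116]
193.2 [ 0.0006 -0.0051 -0.0134]
178.2 [ 0.0005 -0.0015 -0.0143]
163.2 [ 0.0004  0.0023 -0.0142]
148.2 [ 0.0003  0.0059 -0.0131]
133.2 [ 0.0002  0.0091 -0.0111]
118.2 [ 0.0001  0.0116 -0.0084]
118.0 [-0.      0.0002 -0.0001]
```

Call:
carry_out:
  motion: [0,-0.6,0.4,0,-0.0114,-0.0086,1,0,-0.6,0.4,0,-0.0084,-0.0116,1,0,-0.6,0.3,0,-0.005,-0.0134,1]

```text
time_s: 16.3
eef_pos: [0.5327, -0.0059, 0.0908]
eef_rot: [0.499, 0.502, 0.497, -0.502]
wrist_force: [-2.6, -4.0, -1.9]
opening: 0.142
```

```bash
python3 arc.py 118 15
```

```text
t 16.3 pos [ 0.5327 -0.0059  0.0908] phi 198.9 r 0.0547 sel q 0.683 F [-2.6 -4.  -1.9] open 0.142 tilt [ 0.002 -0.002 -1.   ]
183.9 [ 0.0003 -0.0032 -0.014 ]
168.9 [-0.      0.0008 -0.0143]
153.9 [-0.      0.0045 -0.0136]
138.9 [-0.      0.0079 -0.012 ]
123.9 [ 0.      0.0107 -0.0096]
118.0 [ 0.      0.0048 -0.0029]
```

Call:
carry_out:
  motion: [0,0,0,0,-0.003,-0.014,1,0,0,0,0,0.001,-0.0143,1,0,0,0,0,0.0045,-0.0136,1]

```text
time_s: 16.6
eef_pos: [0.5341, 0.0357, 0.0908]
eef_rot: [-0.498, -0.501, -0.497, 0.503]
wrist_force: [0.3, 0.3, -2.7]
opening: 0.143
```

```bash
python3 arc.py 118 12
```

```text
t 16.6 pos [0.5341 0.0357 0.0908] phi 154.6 r 0.0557 sel q 1.456 F [ 0.3  0.3 -2.7] open 0.143 tilt [-0.001 -0.004 -1.   ]
142.6 [ 0.0003  0.0065 -0.0096]
130.6 [-0.      0.0078 -0.0084]
118.6 [-0.      0.0094 -0.0066]
118.0 [-0.      0.0005 -0.0003]
```

Call:
carry_out:
  motion: [0,0,0,0,0.0065,-0.0096,1,0,0,0,0,0.0078,-0.0084,1,0,0,0,0,0.006,-0.004,1,0,0,0,0,0,0,1]

```text
time_s: 17.0
eef_pos: [0.5583, 0.0616, 0.0906]
eef_rot: [-0.499, -0.501, -0.497, 0.502]
wrist_force: [-2.2, -1.0, -0.5]
opening: 0.141
```

```bash
python3 arc.py 118 12
```

```text
t 17.0 pos [0.5583 0.0616 0.0906] phi 117.6 r 0.0562 sel q 2.101 F [-2.2 -1.  -0.5] open 0.141 tilt [ 0.001 -0.003 -1.   ]
118.0 [0.0001 0.0002 0.0012]
```

Call:
carry_out:
  motion: [0,0,0,0,0,0,0.4,0,0,0,0,0,0,0,0,0,0,0,0,0,-0.2,0,0,0,0,0,0,-0.2,0,0,0,-0.02,0,0,-0.2,0,0,0,-0.035,0,0,-0.2,0,0,0,-0.04,0,0,-0.2,0,0,0,-0.03,0,0,-0.2,0,0,0,0,0,0,-0.2]

```text
time_s: 17.9
eef_pos: [0.5589, 0.06, 0.2212]
eef_rot: [0.499, 0.502, 0.496, -0.502]
wrist_force: [0.9, -0.4, -0.5]
opening: 0.594
```

```bash
python3 - <<'E'
from h import *
C=np.array([.5844,.0118])
for k in range(3):
  for cam in ("scene","top"):
    a=ctrl.camera(cam)
    if k==0 and cam=="scene": cv2.imwrite("pics/end.png",cv2.resize(a[140:320,100:430],(800,436)))
    for d in ctrl.landmark_of(cam,"handle"):
        p=w(cam,d["point"])
        if abs(p[0]-.58)<.09 and abs(p[1])<.09: e=p[:2]-C; print(cam,np.round(p,4),round(d["conf"],2),"phi",np.degrees(np.arctan2(e[1],e[0])))
for t in("sleeve_center","meter","spray_can","solder_spool","screwdriver"):
    print(t,[(np.round(w("scene",d["point"]),3),round(d["conf"],2)) for d in ctrl.landmark_of("scene",t)[:1]])
print(ctrl.get_obs()["eef_pos"],ctrl.get_obs()["time_s"])
E
```

```text
scene [0.5638 0.0631 0.1027] 0.82 phi 111.86821235466279
top [0.5595 0.0597 0.1036] 0.59 phi 117.50638147924357
scene [0.5634 0.0607 0.1033] 0.66 phi 113.24954443574518
top [0.5598 0.0627 0.1034] 0.46 phi 115.8047138633652
scene [0.5646 0.0638 0.1005] 0.66 phi 110.86940712170184
top [0.5597 0.0608 0.1039] 0.66 phi 116.73429635067642
sleeve_center [(array([0.478, 0.315, 0.022]), 0.66)]
meter [(array([ 0.482, -0.313, -0.001]), 0.97)]
spray_can [(array([0.338, 0.175, 0.   ]), 0.93)]
solder_spool [(array([ 0.367, -0.2  ,  0.   ]), 0.87)]
screwdriver [(array([ 0.765,  0.094, -0.001]), 0.66)]
[0.55615621 0.06045021 0.21579483] 18.75
```

View pics/end.png

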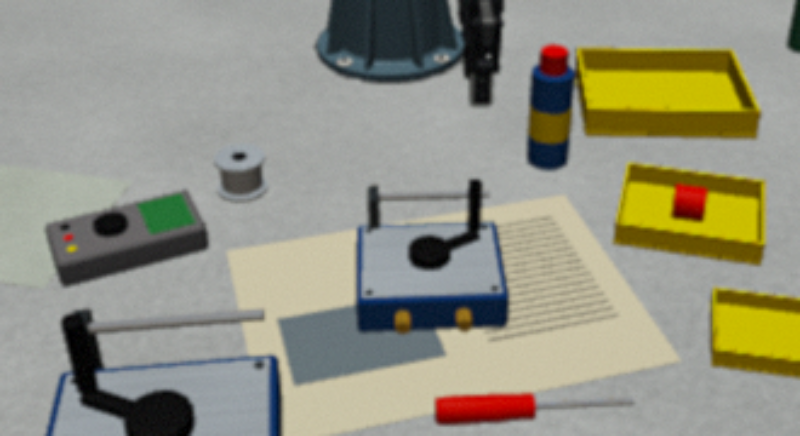

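The handle stands at (475,200), in the notch near 118°. The sleeve is in the tray at (690,200), the bystanders are in place, and the arm is clear of everything. Handing in.

```bash
python3 -c "
from bench import ctrl
print(ctrl.hand_in())"
```

```text
the job is handed in; nothing more can be done
None
```

I slid the sleeve off the bar's open end and laid it in the 130 × 160 mm tray. I then turned the selector anticlockwise to its end stop, came back four clicks clockwise, let go of the handle, raised the arm clear and handed in at about 19 s. The hand-in reports no verdict.

Last checks:
- **Sleeve:** the network puts it at (0.478, 0.315, 0.022), in the middle of the tray, and the picture agrees.
- **End stop:** about 26 N sideways built up at the stop, and relaxed there the gripped handle read −0.004 rad. I held it there 0.3 s.
- **Selector:** the gripped handle read 2.10 rad before I let go, against a target of 2.09. After release the top camera gave arm directions of 116–117.5° in world axes, against about 118° expected.
- **Disagreement:** the scene camera gave 111–113°. Its handle readings run about 4 mm towards +x of the top camera's. The notches are 30° apart, so I still take this as the fourth notch.
- **Bystanders:** the meter, spray can, solder spool and screwdriver all read within about 4 mm of their starting positions.

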